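# Size a tap collar on the cone gauge and put it in the dish of its size

### The arm

A 6-joint arm with a two-finger parallel gripper is mounted at the origin on a cart in front of the work surface, level with it; the furniture and walls round the work are solid. World frame = base frame: x ahead of the robot, y to its left, z up, the work surface at z = 0. Lengths are in m, angles in degrees, forces in N, time in s.
With the tool pointing down it reaches from about 0.25 to 0.725 m from the base axis. Payload 9.7 kg.
Tool frame: the origin (TCP) lies at the very end of the fingers, on their centre line; the grasp point (between the pads) lies 19 mm behind it (bot.pinch_z is the distance from the TCP to the grasp point, in m); x points along the fingers, z is the direction in which the jaws open and shut, and the axes are right-handed (so a half turn about x gives the same grasp; the last joint's range is limited). The gripper opens to 85 mm and grips with 20 to 120 N. Pads are 22 mm wide; open, the fingers measure 114 mm over their backs; the gripper's body (76 mm by 85 mm) begins 54 mm behind the grasp point. The pads swing forward as they close: fully open they stand 13 mm farther back than shut.
Start: joints at [72.766, 4.979, 10.078, 95.1, 0, 90], TCP at [0.163, 0.525, 0.194] pointing down, gripper open.
Joint ranges: [-179.16, 179.16], [-48.56, 103.87], [-65.8, 70.77], [-126.05, 130.52], [-82.76, 87.17], [-180, 180]. Speed limits (degrees/s): [127.2, 127.2, 147.25, 180, 180, 180].

### API

Orientations are given as [roll, pitch, yaw] about the fixed x, y, z axes, in that order (R = Rz(yaw) Ry(pitch) Rx(roll)).
In Python, from workcell import bot gives the robot as it stands.
- The arm moves only by the tool play_rows, never from a script. Its argument "rows" is a list of rows, each a list of 3 entries, a list of its own where there are three numbers: the shift along the tool's x, y, z in cm, then the turn about the tool's x in degrees, then the finger opening in cm, from 0 to 8.54. A call has 1 to 12 rows; each row is the pose to reach, as a shift and turn from the pose commanded when the call began, along the tool's axes at that moment; what a row does not reach only later rows make up. A row lasts 1/12 s, in which the tool goes at most 41.7 mm and 7.16 degrees, less where a joint would pass 70% of its speed; a pose out of reach is approached as far as the arm can. A call with a gripper value outside its range is refused whole. The fingers move at their own pace and stop on an object; "squeeze" is the grip in N (left out, the last holds). Time passes only in rows, so rows that repeat a pose let the fingers close. It gives the time, the measured TCP pose, the force and the opening at its end, in the units of the state.
- bot.get_obs(): the state, without advancing time (a new reading comes with each control period).
- bot.camera(name): name is "scene" or "top" or "wrist"; returns (picture, depth): 400x640x3 uint8, blue, green, red; 400x640 float32, m along the optical axis (not along the pixel's ray), 0 where there is no reading.
- bot.camera_model(name): a dict with "fx", "fy", "cx", "cy" (pixels), "origin" and "attitude" of the camera in the world; the wrist camera has in their place "mount" (4x4, takes a point from camera to tool coordinates, whose origin is the TCP and whose axes are the tool frame's). Camera axes: x right, y down, z forward; pixel columns grow to the right and rows downward; lengths in m; the calibration is good to about 2 mm. A picture is of the moment at which its call begins: read the wrist's pose just before it. camera_model takes no time and is no camera call.
- bot.job_done(): hands the job in, once; it reports no verdict.
The state is a dict: "time": time; "q": joint angles; "qd": joint speeds; "joint_efforts": joint torques, N m; "ee_pos": TCP position; "tcp_rot": TCP orientation; "wrist_force": force on the tool from outside, world axes, zero at the start; "torque": the same for the moment, N m; "opening": finger opening in m.
Only numpy, scipy, OpenCV 4.12 (cv2) and the standard library are available. Lean on these libraries where they do the work, as an engineer would, in place of code of your own. Each camera call takes 0.05 s, during which the arm holds its last target.

### The job

The kitchen tap's swivel spout is in pieces: take the brass collar that lies on the round cork coaster, slide it level down over the sprung cone gauge, working it central, and press gently until it stops on the cone and the white line on the cone's stem has sunk into the sleeve, but never so hard that the cone comes down on the sleeve; keep that push on for a second. Read which coloured band the collar's lower edge stops at, draw it off again and set it down flat, without dropping it, in the dish lined with that colour. Leave the other two collars and everything else where they are.

Things in the scene. Friction and masses are not known exactly. Their poses are not given: they have to be found in the camera images.
- collar_a_mid (a point): centre (half-way up, on the axis, z up) of one of three brass ring collars, alike outside: 40 mm outside diameter, 22 mm tall, about 60 g, open right through. Bores 22, 26 and 30 mm, one of each; which collar has which bore is not told, nor which one lies on the coaster. The other two stand in the white waiting dish
- collar_b_mid (a point): centre (half-way up, on the axis, z up) of one of three brass ring collars, alike outside: 40 mm outside diameter, 22 mm tall, about 60 g, open right through. Bores 22, 26 and 30 mm, one of each; which collar has which bore is not told, nor which one lies on the coaster. The other two stand in the white waiting dish
- collar_c_mid (a point): centre (half-way up, on the axis, z up) of one of three brass ring collars, alike outside: 40 mm outside diameter, 22 mm tall, about 60 g, open right through. Bores 22, 26 and 30 mm, one of each; which collar has which bore is not told, nor which one lies on the coaster. The other two stand in the white waiting dish
- gauge: fixed foot and sleeve of the upright cone gauge: black rubber suction foot (74 mm across, 12 mm high), dark steel sleeve 23 mm thick up to 34.5 mm height; origin at the centre of its underside, z up the cone's axis
- cone_tip (a point): top of the aluminium cone on the sleeve, on its axis, 105 mm above the worktop when not pressed. 3 mm below it the cone is 16 mm thick, widening by 1 mm per 3 mm of height to 34 mm. A collar pressed home has its lower edge, below this tip: 23 mm (red band, 22 mm bore), 35 mm (yellow, 26 mm) or 47 mm (blue, 30 mm), give or take 2 mm. Held 1 mm off centre it catches on one side some mm too high
- cone (a joint): how far the cone is pressed down on its spring, in m: 0 up, 0.008 down on the sleeve (too hard). It takes 2.6 N to start and 1.2 N more per mm; the white line has sunk into the sleeve at 0.003 (6.2 N). A pressed collar clings to the cone: drawing it off takes a similar pull
- coaster_top (a point): centre of the top of the fixed round cork coaster, 90 mm across, 4 mm thick, on which the collar to be sized lies
- wait_dish: shallow white rectangular dish, 75 x 130 mm, 13 mm high, fixed, in which the other two collars wait (62 mm apart); origin at the centre of its underside
- dish_red_floor (a point): centre of the inner floor of the small white dish with the red liner (fixed): inside 102 mm along its x, 62 mm along its y. Three such dishes stand side by side, 72 mm apart along y, in any order, in a wooden tray; dish rims are 10 mm above this floor and 19 mm above the worktop, the tray's rim 14 mm
- dish_yellow_floor (a point): centre of the inner floor of the small white dish with the yellow liner (fixed): inside 102 mm along its x, 62 mm along its y. Three such dishes stand side by side, 72 mm apart along y, in any order, in a wooden tray; dish rims are 10 mm above this floor and 19 mm above the worktop, the tray's rim 14 mm
- dish_blue_floor (a point): centre of the inner floor of the small white dish with the blue liner (fixed): inside 102 mm along its x, 62 mm along its y. Three such dishes stand side by side, 72 mm apart along y, in any order, in a wooden tray; dish rims are 10 mm above this floor and 19 mm above the worktop, the tray's rim 14 mm
- pepper_mill: wooden pepper mill, 58 mm across, 150 mm tall, origin at the centre of its underside; leave it
- honey_jar: brown jar with a black lid, 70 mm across, 104 mm tall, origin at the centre of its underside; leave it

How it is judged:
By the outcome, as a careful person would: the job done as asked, in the order asked, and still so for the second after the job is handed in, with the robot touching nothing.
It also fails if it takes over 58 s, if anything falls off the work surface, if the arm or the gripper's body presses on something with over 40 N, if the wrist force passes 120 N, or if a joint passes its speed limit or range.

## Working session

There is one attempt and no reset: what is moved stays moved. The work goes in short steps, Python scripts to look and compute and a tool call to move; the robot and the scene stay as the last step left them, time stands still between calls to the robot, and variables do not carry over. Pictures are saved under pics/ and viewed, and the job is handed in when it is done.

Besides the shell and the picture viewer there is one more tool, called after "Request:" by a JSON object that holds its "name" and its "arguments", one argument or row to a line. play_rows: Moves the arm, as the interface text tells. Its arguments: {"type":"object","properties":{"rows":{"type":"array"},"squeeze":{"type":"number"}},"required":["rows"]}

```bash
ls; mkdir -p pics; python3 - <<'E'
from workcell import bot
import cv2,numpy as np
o=bot.get_obs();print(o)
print(bot.pinch_z)
for n in ["scene","top","wrist"]:
    p,d=bot.camera(n);cv2.imwrite(f"pics/{n}0.png",p);np.save(f"pics/{n}0.npy",d);print(n,bot.camera_model(n))
E
```

```text
pics
{'time': 0.0, 'q': array([ 7.27660039e+01,  5.01046569e+00,  1.00346428e+01,  9.50977450e+01,
       -1.04161008e-03,  8.99992358e+01]), 'qd': array([ 0.04078452,  0.0816708 ,  0.05946079,  0.05922133, -0.00254168,
       -0.05675934]), 'joint_efforts': array([-8.78273931e-04, -5.20383525e+01,  4.64808226e+01,  1.61373796e-02,
       -2.26030795e-05,  1.75289586e-05]), 'ee_pos': array([0.16287868, 0.52505311, 0.19319086]), 'tcp_rot': array([-179.18959787,   89.92642468, -106.42282912]), 'wrist_force': array([-0.31587325, -0.41555583, -0.11838801]), 'torque': array([ 0.00415133, -0.0013781 ,  0.00036834]), 'opening': 0.08529239202235607}
0.0187
scene {'fx': 384.3610410702904, 'fy': 384.3610410702904, 'cx': 314.46291488874033, 'cy': 196.73464808043732, 'origin': array([-0.15432535, -0.19811415,  0.55073369]), 'attitude': array([-122.23930014,   -0.78208288,  -61.01658578])}
top {'fx': 362.040912522843, 'fy': 362.040912522843, 'cx': 320.6459018196751, 'cy': 199.91500387727123, 'origin': array([0.4072835 , 0.14712284, 0.92623474]), 'attitude': array([-173.92309277,   -0.90304464,  -89.11964266])}
wrist {'fx': 348.9950173867363, 'fy': 348.9950173867363, 'cx': 322.7781419104372, 'cy': 205.2763965251439, 'mount': array([[-2.46573021e-04, -2.84779851e-01,  9.58592915e-01,
        -1.80535779e-01],
       [ 9.71301609e-04, -9.58592560e-01, -2.84779495e-01,
         7.34098072e-02],
       [ 9.99999498e-01,  8.60863900e-04,  5.12970190e-04,
         5.12969771e-04],
       [ 0.00000000e+00,  0.00000000e+00,  0.00000000e+00,
         1.00000000e+00]])}
```

View pics/scene0.png

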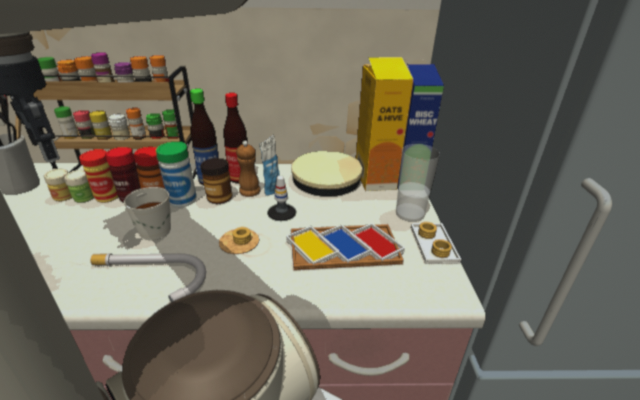

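View pics/top0.png

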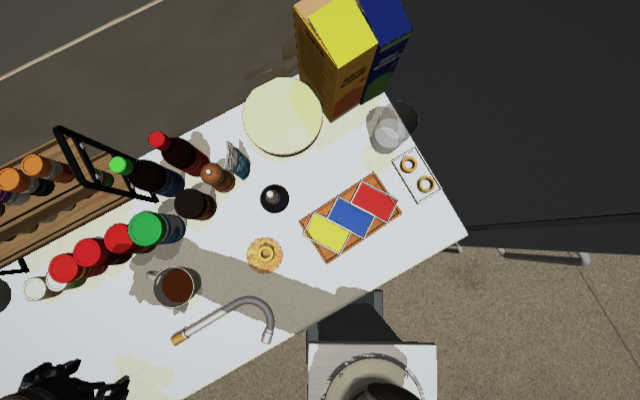

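View pics/wrist0.png

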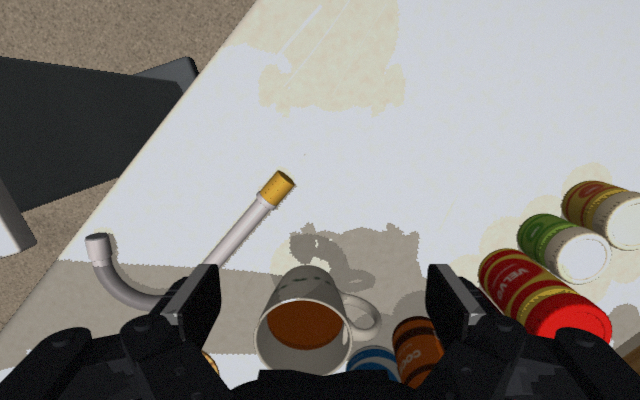

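The top view shows the coaster with its collar at about (265,255), the gauge at (275,198) and the tray with yellow/blue/red dishes at (326,233), (351,214) and (374,197). The two waiting collars are at (408,165) and (425,184).

```bash
cat > h.py <<'E'
import numpy as np,cv2
from scipy.spatial.transform import Rotation as R
from workcell import bot
def cam(n,obs=None):
    m=bot.camera_model(n)
    K=np.array([[m['fx'],0,m['cx']],[0,m['fy'],m['cy']],[0,0,1]])
    if n=='wrist':
        T=np.eye(4);T[:3,:3]=R.from_euler('xyz',obs['tcp_rot'],degrees=True).as_matrix();T[:3,3]=obs['ee_pos']
        T=T@m['mount'];return K,T[:3,:3],T[:3,3]
    return K,R.from_euler('xyz',m['attitude'],degrees=True).as_matrix(),np.array(m['origin'])
def ray(c,uv):
    K,Rm,o=c;d=Rm@np.linalg.solve(K,[uv[0],uv[1],1.]);return o,d
def onz(c,uv,z):
    o,d=ray(c,uv);return o+d*(z-o[2])/d[2]
def proj(c,p):
    K,Rm,o=c;v=K@(Rm.T@(np.array(p)-o));return v[:2]/v[2]
def cloud(c,d):
    K,Rm,o=c;v,u=np.mgrid[:400,:640]
    P=np.stack([(u-K[0,2])/K[0,0]*d,(v-K[1,2])/K[1,1]*d,d],-1)
    return P@Rm.T+o
E
python3 - <<'E'
from h import *
p=cv2.imread('pics/top0.png');c=cam('top')
cv2.imwrite('pics/topcrop.png',cv2.resize(p[130:280,220:440],None,fx=3.6,fy=3.6,interpolation=cv2.INTER_CUBIC))
s=cv2.imread('pics/scene0.png')
cv2.imwrite('pics/scenecrop.png',cv2.resize(s[130:280,210:470],None,fx=3,fy=3,interpolation=cv2.INTER_CUBIC))
hsv=cv2.cvtColor(p,cv2.COLOR_BGR2HSV)
def comp(lo,hi,roi,z,name):
    m=cv2.inRange(hsv,np.array(lo),np.array(hi));k=np.zeros_like(m);x0,y0,x1,y1=roi;k[y0:y1,x0:x1]=m[y0:y1,x0:x1]
    n,l,st,ce=cv2.connectedComponentsWithStats(k)
    for i in range(1,n):
        if st[i,4]>60:
            cn=max(cv2.findContours((l==i).astype(np.uint8),0,2)[0],key=cv2.contourArea)
            r=cv2.minAreaRect(cn);print(name,st[i],ce[i],r,onz(c,r[0],z))
comp((20,120,60),(35,255,255),(290,170,400,270),.009,'yel')
comp((105,120,40),(130,255,255),(290,170,400,270),.009,'blue')
comp((0,150,60),(4,255,255),(290,170,400,270),.009,'red')
comp((0,0,0),(180,255,70),(250,175,300,220),.012,'foot')
comp((5,40,60),(30,255,255),(240,230,295,275),.004,'coaster')
d=np.load('pics/top0.npy');P=cloud(c,d)
for u,v in [(265,255),(256,255),(275,240),(275,190),(326,233),(351,214),(408,165),(425,184)]: print(u,v,P[v,u])
E
```

```text
yel [307 215  43  37 870] [327.0183908  232.99425287] ((326.8000183105469, 232.9000244140625), (38.9075813293457, 23.255107879638672), 26.56505012512207) [0.42169519 0.11734592 0.009     ]
blue [329 199  44  38 854] [350.36651054 217.12997658] ((350.3892822265625, 217.20761108398438), (39.0, 22.47058868408203), 28.072484970092773) [0.46230253 0.05798563 0.009     ]
red [353 184  41  37 809] [373.42150803 201.61557478] ((373.80914306640625, 201.6627197265625), (38.656959533691406, 22.309255599975586), 27.758541107177734) [ 0.50298341 -0.0016128   0.009     ]
foot [261 185  28  28 487] [275.15811088 198.91991786] ((274.5, 198.5), (27.0, 27.0), 90.0) [0.50644986 0.2512769  0.012     ]
coaster [ 247  237   36   37 1033] [263.98257502 255.33881897] ((264.5, 255.0), (36.0, 35.0), 90.0) [0.36397169 0.27316638 0.004     ]
265 255 [0.36399614 0.27189435 0.00412906]
256 255 [0.3635916  0.29471418 0.00257083]
275 240 [4.01837841e-01 2.48311047e-01 1.02639734e-04]
275 190 [0.52191584 0.24525281 0.05953774]
326 233 [0.42140525 0.11937639 0.00946072]
351 214 [0.47034134 0.05668945 0.01105806]
408 165 [ 0.60094633 -0.09168907  0.00326975]
425 184 [ 0.55168557 -0.13514223  0.00391725]
```

```bash
sleep 1; ls pics
```

```text
scene0.npy
scene0.png
scenecrop.png
top0.npy
top0.png
topcrop.png
wrist0.npy
wrist0.png
```

View pics/topcrop.png

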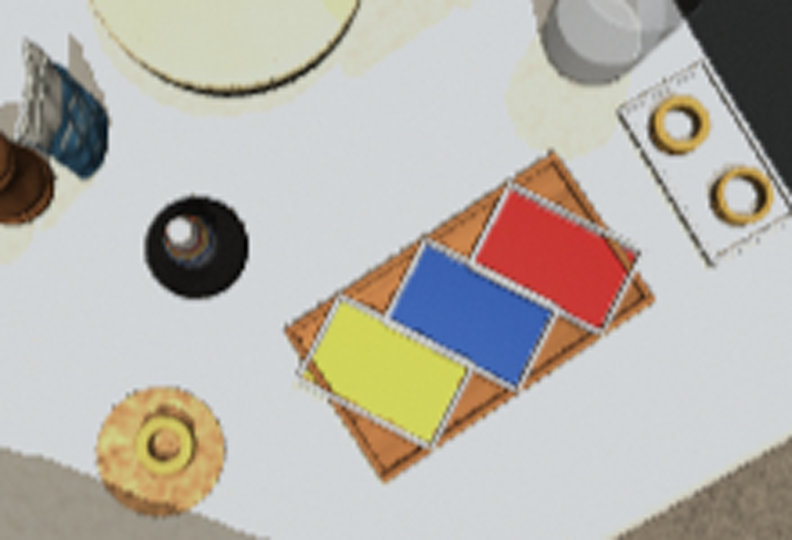

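View pics/scenecrop.png

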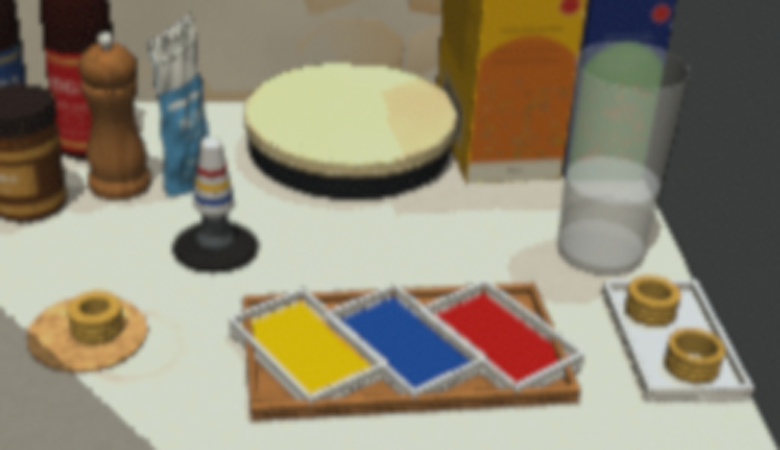

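```bash
cat >> h.py <<'E'
def tool(obs):
    return R.from_euler('xyz',obs['tcp_rot'],degrees=True).as_matrix(),np.array(obs['ee_pos'])
def plan(obs,target,zdir=None):
    """shift (cm, tool axes) and turn about tool x for TCP world target"""
    M,p=tool(obs); s=M.T@(np.array(target)-p)*100
    t=None
    if zdir is not None:
        w=M.T@np.array(zdir); a=np.degrees(np.arctan2(-w[1],w[2])); t=[(a+90)%180-90]
    return s.round(2),t
E
python3 - <<'E'
from h import *
o=bot.get_obs();M,p=tool(o);print(M.round(3))
c=cam('top');d=np.load('pics/top0.npy');P=cloud(c,d)
L=[(340,297),(512,183),(428,240)];L2=[(468,370),(638,255),(553,312)]
for a,b in zip(L,L2):
    f=lambda q:onz(c,(220+q[0]/3.6,130+q[1]/3.6),.019)
    e=f(b)-f(a);print(e,np.degrees(np.arctan2(e[1],e[0])))
Y=np.array([.503,-.0016])-[.4217,.1173];print('ydir',np.degrees(np.arctan2(Y[1],Y[0])),np.linalg.norm(Y))
ang=np.degrees(np.arctan2(Y[1],Y[0]))
print('red',onz(c,(373.8,201.7),.009))
# collar
print('collar',onz(c,(265.8,253.6),.026))
x=.163;
# heights along path
A=np.array([.163,.525]);B=np.array([.365,.272]);u=(B-A)/np.linalg.norm(B-A)
q=P[...,:2]-A;s=q@u;t=np.abs(q@[-u[1],u[0]])
for k in range(-1,8):
    m=(s>k*.05)&(s<k*.05+.05)&(t<.1)&(d>0);print(k,np.percentile(P[m][:,2],[50,99]).round(3))
print(plan(o,[.365,.272,.15],[np.cos(np.radians(ang+90)),np.sin(np.radians(ang+90)),0]))
E
```

```text
[[-0.    -0.955  0.296]
 [-0.001  0.296  0.955]
 [-1.     0.    -0.001]]
[-0.04930847 -0.08971564  0.        ] -118.79356425336913
[-0.04955509 -0.0888078   0.        ] -119.1616835989856
[-0.04910593 -0.08786043  0.        ] -119.20118916123245
ydir -55.63693385811419 0.14403784224987543
red [ 0.50288734 -0.00158939  0.009     ]
collar [0.36845342 0.26708216 0.026     ]
-1 [0.    0.348]
0 [0.303 0.444]
1 [0.001 0.299]
2 [0.005 0.093]
3 [0.    0.095]
4 [-0.     0.022]
5 [-0.     0.017]
6 [0.001 0.027]
7 [-0.     0.006]
(array([  4.35, -26.8 , -18.18]), [np.float64(38.40221393939294)])
```

```bash
python3 - <<'E'
from h import *
o=bot.get_obs();z=np.radians(61)
print(plan(o,[.367,.270,.12],[np.cos(z),np.sin(z),0]),o['time'])
E
```

```text
(array([  7.35, -27.05, -18.31]), [np.float64(11.765271626012236)]) 0.15
```

Request:
{"name": "play_rows", "arguments": {
  "rows": [
    [[0,-2.7,-1.8],1.2,8.5],
    [[0,-5.4,-3.6],2.4,8.5],
    [[0,-8.1,-5.5],3.6,8.5],
    [[0,-10.8,-7.3],4.8,8.5],
    [[0.5,-13.5,-9.1],6,8.5],
    [[1.5,-16.2,-11],7.2,8.5],
    [[3,-18.9,-12.8],8.4,8.5],
    [[4.5,-21.6,-14.6],9.6,8.5],
    [[6,-24.3,-16.5],10.8,8.5],
    [[7,-26.5,-17.9],11.8,8.5],
    [[7.3,-27,-18.3],11.8,8.5],
    [[7.3,-27,-18.3],11.8,8.5]
  ],
  "squeeze": 40
}}

```text
time: 1.15
ee_pos: [0.3669, 0.2689, 0.1199]
tcp_rot: [158.3, 89.9, -140.9]
wrist_force: [0.3, 0.1, -0.0]
opening: 0.0851
```

```bash
python3 - <<'E'
from h import *
o=bot.get_obs();p,d=bot.camera('wrist');cv2.imwrite('pics/w1.png',p);np.save('pics/w1.npy',d)
p2,d2=bot.camera('top');cv2.imwrite('pics/t1.png',p2)
print(o['ee_pos'],o['tcp_rot'])
c=cam('wrist',o);print(proj(c,[.367,.270,.026]),proj(c,[.506,.251,.105]))
E
```

```text
[0.36691396 0.26893806 0.11988273] [ 158.28914997   89.89676793 -140.90277072]
[323.6133305 195.3858762] [396.31482906 404.11552981]
```

View pics/w1.png

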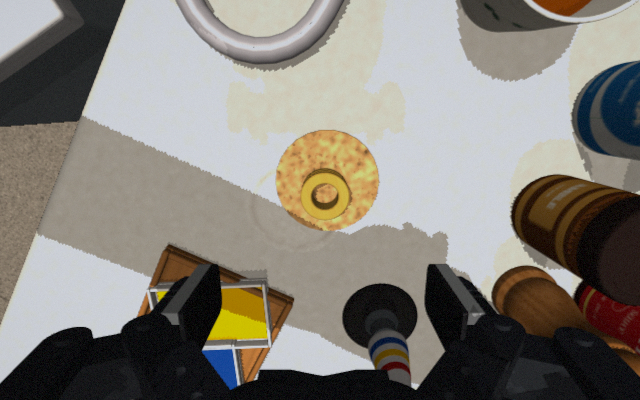

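The collar sits on the coaster at about (326,195), with the gauge at (380,320). I'll fit the collar's top ring.

```bash
python3 - <<'E'
from h import *
p=cv2.imread('pics/w1.png')
cv2.imwrite('pics/w1c.png',cv2.resize(p[150:240,270:385],None,fx=6,fy=6,interpolation=cv2.INTER_CUBIC))
d=np.load('pics/w1.npy')
o=bot.get_obs();c=cam('wrist',o);P=cloud(c,d)
z=P[...,2];roi=np.zeros_like(z,bool);roi[150:240,280:380]=1
m=(roi&(z>.021)&(d>0)).astype(np.uint8);print(m.sum(),np.median(z[m>0]))
cs,h=cv2.findContours(m,cv2.RETR_CCOMP,cv2.CHAIN_APPROX_NONE)
for k in cs:
    if len(k)>12:
        e=cv2.fitEllipse(k);print(e,onz(c,e[0],.026),e[1][0]/348.*d[m>0].min()*1000)
E
```

```text
1373 0.02780288274539361
((324.0399169921875, 195.618408203125), (47.66942596435547, 48.23879623413086), 88.89022827148438) [0.36727942 0.2720904  0.026     ] 37.99594
((324.1030578613281, 195.43826293945312), (24.953262329101562, 27.236730575561523), 88.4399642944336) [0.36717114 0.27220922 0.026     ] 19.889534
```

View pics/w1c.png

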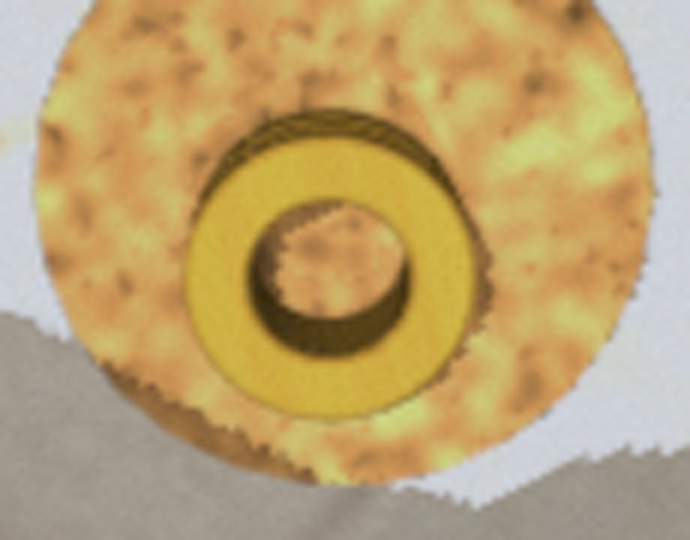

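```bash
python3 - <<'E'
from h import *
d=np.load('pics/w1.npy');o=bot.get_obs()
m=bot.camera_model('wrist');T=np.array(m['mount']);K,_,_=cam('wrist',o)
c=(K,T[:3,:3],T[:3,3]);P=cloud(c,d)
for z in (0,.02,-.02):print(proj(c,[0,0,z]),proj(c,[-.0187,0,z]),proj(c,[-.03,0.0,z]))
roi=(d>0)&(d<.20)
print(roi.sum())
for s in(-1,1):
    k=roi&(s*P[...,2]>.03)&(abs(P[...,2])<.06)
    print(s,np.percentile(P[k],[1,50,99],axis=0).round(4).tolist())
for (u,v) in [(200,275),(200,300),(215,290),(440,275),(430,300),(205,320),(150,330)]:print(u,v,P[v,u].round(4))
c2=cam('wrist',o);print(onz(c2,(324.6,195.9),.0265))
E
```

```text
[322.04737325 239.54441557] [321.98916066 253.58719014] [321.94786149 263.54989994]
[358.02625296 239.57103046] [361.63104896 253.61540499] [364.18845583 263.57912552]
[286.06333194 239.51779685] [282.34100618 253.55897082] [279.7001524  263.52066944]
40450
-1 [[-0.1248, -0.0081, -0.0599], [-0.102, 0.0117, -0.0443], [-0.0541, 0.0189, -0.0304]]
1 [[-0.1251, -0.0081, 0.0304], [-0.1016, 0.012, 0.0441], [-0.0541, 0.0189, 0.0598]]
200 275 [-0.0642  0.012  -0.045 ]
200 300 [-0.0745  0.0079 -0.042 ]
215 290 [-0.0577  0.002  -0.0423]
440 275 [-0.0649  0.0125  0.0434]
430 300 [-0.0597 -0.0012  0.0425]
205 320 [-0.0718 -0.0019 -0.042 ]
150 330 [-0.0979  0.013  -0.0474]
[0.36759135 0.27243785 0.0265    ]
```

```bash
python3 - <<'E'
from h import *
o=bot.get_obs();p,d=bot.camera('scene');cv2.imwrite('pics/s1.png',p);np.save('pics/s1.npy',d)
c=cam('scene');M,t=tool(o)
for x in (0,-.0187,-.054,-.073):
  for z in(-.0425,0,.0425):
    u=proj(c,t+M@[x,0,z]);print(x,z,u.round(1)); 
    if z==0: cv2.circle(p,tuple(int(i) for i in u),2,(0,0,255),-1)
cv2.imwrite('pics/s1b.png',cv2.resize(p[60:280,120:420],None,fx=2.6,fy=2.6))
E
```

```text
0 -0.0425 [244.4 205. ]
0 0 [236.3 195.4]
0 0.0425 [228.8 186.5]
-0.0187 -0.0425 [243.6 197.2]
-0.0187 0 [235.5 187.8]
-0.0187 0.0425 [227.9 179. ]
-0.054 -0.0425 [242.1 181.8]
-0.054 0 [233.8 172.8]
-0.054 0.0425 [226.1 164.4]
-0.073 -0.0425 [241.3 173.3]
-0.073 0 [232.9 164.4]
-0.073 0.0425 [225.1 156.2]
```

View pics/s1b.png

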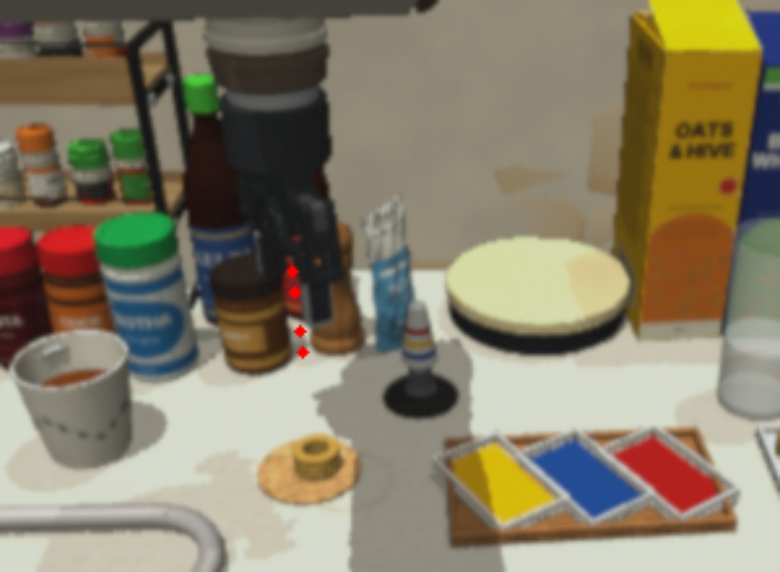

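```bash
python3 - <<'E'
from h import *
d=np.load('pics/w1.npy');o=bot.get_obs()
m=bot.camera_model('wrist');T=np.array(m['mount']);K,_,_=cam('wrist',o)
c=(K,T[:3,:3],T[:3,3]);P=cloud(c,d)
for (u,v) in [(322,375),(322,390),(290,385),(260,380),(195,268),(210,268),(448,268),(205,285),(210,300),(100,345),(60,380)]:print(u,v,P[v,u].round(4),d[v,u])
p=cv2.imread('pics/w1.png');cv2.imwrite('pics/w1f.png',cv2.resize(np.clip(p[230:400,60:360].astype(float)*2.5,0,255).astype(np.uint8),None,fx=2.6,fy=2.6))
# scene cloud near fingers
ds=np.load('pics/s1.npy');Q=cloud(cam('scene'),ds);M,t=tool(o)
L=(Q-t)@M
k=(abs(L[...,0]+.03)<.04)&(abs(L[...,1])<.03)&(abs(L[...,2])<.065)&(ds>0)
print(k.sum(),L[k].max(0),np.percentile(L[k],[1,50,99],axis=0).round(4).tolist())
E
```

```text
322 375 [ 0.1182 -0.2    -0.0002] 0.36419225
322 390 [-0.1181  0.0123  0.0002] 0.077263884
290 385 [-0.1163  0.0119 -0.0071] 0.07906371
260 380 [-0.1135  0.0107 -0.0144] 0.08216157
195 268 [-0.059   0.0122 -0.0487] 0.13392477
210 268 [-0.0583  0.0119 -0.0432] 0.13471493
448 268 [-0.0588  0.0122  0.0485] 0.13412777
205 285 [-0.0682  0.0102 -0.042 ] 0.12565622
210 300 [-0.0643  0.0016 -0.0422] 0.13181297
100 345 [-0.0988  0.0088 -0.0614] 0.09668355
60 380 [-0.1161  0.0131 -0.0591] 0.07890766
186 [-0.04908019  0.01257172  0.0507973 ] [[-0.0699, -0.0105, -0.0567], [-0.061, 0.0029, 0.0406], [-0.0504, 0.012, 0.0478]]
```

View pics/w1f.png

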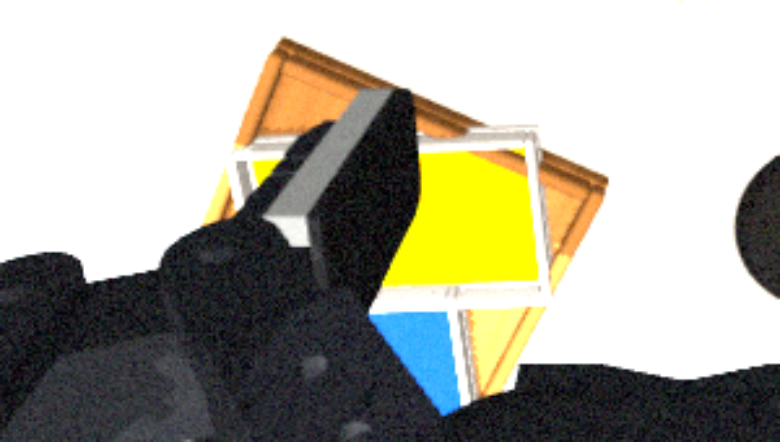

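Both cameras place the open fingertips about 50 mm behind the reported TCP, which doesn't match the text. Before descending I'll close to about 45 mm in the air and measure again.

Request:
{"name": "play_rows", "arguments": {
  "rows": [
    [[0,0,0],0,4.6],
    [[0,0,0],0,4.6],
    [[0,0,0],0,4.6],
    [[0,0,0],0,4.6],
    [[0,0,0],0,4.6],
    [[0,0,0],0,4.6]
  ]
}}

```text
time: 1.8
ee_pos: [0.3665, 0.2707, 0.1209]
tcp_rot: [-26.4, 90.0, 34.6]
wrist_force: [-0.1, 0.7, -0.0]
opening: 0.0464
```

```bash
python3 - <<'E'
from h import *
o=bot.get_obs();p,d=bot.camera('wrist');cv2.imwrite('pics/w2.png',p);np.save('pics/w2.npy',d)
s,ds=bot.camera('scene');cv2.imwrite('pics/s2.png',cv2.resize(s[60:280,120:420],None,fx=2.6,fy=2.6))
print(o['opening'],o['time'])
m=bot.camera_model('wrist');T=np.array(m['mount']);K,_,_=cam('wrist',o)
P=cloud((K,T[:3,:3],T[:3,3]),d)
k=(abs(P[...,2])>.015)&(abs(P[...,2])<.04)&(d>0)&(d<.19)&(P[...,0]>-.1)
print('wrist',np.percentile(P[k],[1,50,99],axis=0).round(4).tolist())
Q=cloud(cam('scene'),ds);M,t=tool(o);L=(Q-t)@M
k=(abs(L[...,0]+.03)<.04)&(abs(L[...,1])<.03)&(abs(L[...,2])<.065)&(ds>0)
print('scene',k.sum(),np.percentile(L[k],[1,50,99],axis=0).round(4).tolist())
E
```

```text
0.04644469328842609 1.8
wrist [[-0.0983, -0.0088, -0.0396], [-0.0784, 0.0099, -0.0225], [-0.0437, 0.0147, 0.0396]]
scene 251 [[-0.0694, -0.0096, -0.0366], [-0.0561, 0.0047, -0.0276], [-0.0399, 0.0123, 0.0284]]
```

View pics/w2.png

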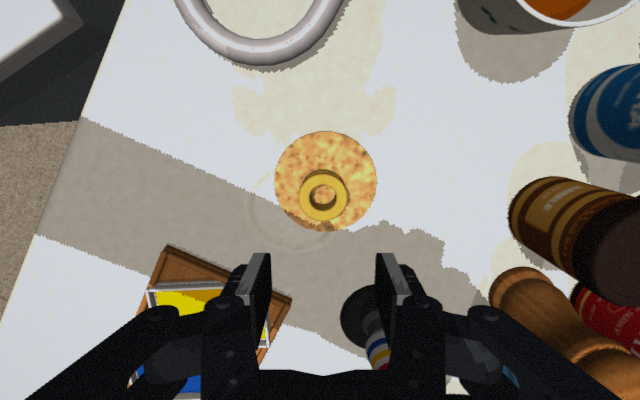

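```bash
cat >> h.py <<'E'
def tcam():
    m=bot.camera_model('wrist');T=np.array(m['mount']);K=np.array([[m['fx'],0,m['cx']],[0,m['fy'],m['cy']],[0,0,1]])
    return K,T[:3,:3],T[:3,3]
def onx(uv,x):
    o,d=ray(tcam(),uv);return o+d*(x-o[0])/d[0]
E
python3 - <<'E'
from h import *
zs=[];
for i in range(3):
    o=bot.get_obs();zs.append([*o['ee_pos'],*R.from_euler('xyz',o['tcp_rot'],degrees=True).as_matrix()[:,0], *R.from_euler('xyz',o['tcp_rot'],degrees=True).as_matrix()[:,2]]);p,d=bot.camera('wrist')
print(np.round(zs,4))
hsv=cv2.cvtColor(p,cv2.COLOR_BGR2HSV);ref=hsv[187:205,305:310].reshape(-1,3);print(np.median(ref,0))
# radial edges for the outer circle by gradient of V along rays
g=cv2.GaussianBlur(cv2.cvtColor(p,cv2.COLOR_BGR2GRAY),(3,3),0)
m=((hsv[...,1]>170)&(hsv[...,0]>21)&(hsv[...,0]<28)).astype(np.uint8)
r=np.zeros_like(m);r[165:225,292:356]=m[165:225,292:356]
cv2.imwrite('pics/m2.png',cv2.resize(np.hstack([r[160:230,285:365]*255,g[160:230,285:365]]),None,fx=5,fy=5,interpolation=0))
n,l,st,ce=cv2.connectedComponentsWithStats(r);print(st)
E
```

```text
[[ 3.666e-01  2.706e-01  1.209e-01 -0.000e+00 -0.000e+00 -1.000e+00
   4.853e-01  8.744e-01 -0.000e+00]
 [ 3.666e-01  2.705e-01  1.209e-01 -1.000e-04 -1.000e-04 -1.000e+00
   4.853e-01  8.743e-01 -1.000e-04]
 [ 3.666e-01  2.705e-01  1.209e-01 -0.000e+00 -0.000e+00 -1.000e+00
   4.854e-01  8.743e-01 -0.000e+00]]
[ 23. 174. 212.]
[[     0      0    640    400 255229]
 [   300    175     46     46    740]
 [   339    186      1      4      4]
 [   342    190      1      1      1]
 [   344    190      3     11     14]
 [   342    192      1      1      1]
 [   343    195      1      1      1]
 [   312    199      1      1      1]
 [   342    199      1      1      1]
 [   311    201      2      1      2]
 [   315    203      2      1      2]
 [   332    202      2      1      2]
 [   316    205      2      2      2]]
```

View pics/m2.png

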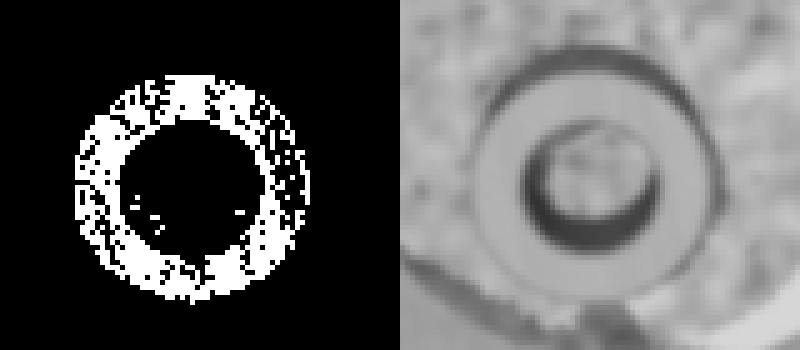

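```bash
python3 - <<'E'
from h import *
o=bot.get_obs();x=o['ee_pos'][2]-.026
q=onx((323,197.5),x);print(q,o['time']);M,t=tool(o);print(t+M@q)
E
```

```text
[ 0.09488233 -0.00167586  0.00063086] 2.05
[0.36839145 0.27023653 0.02600001]
```

Request:
{"name": "play_rows", "arguments": {
  "rows": [
    [[2,-0.2,0.1],0,6.2],
    [[5,-0.2,0.1],0,6.2],
    [[8,-0.2,0.1],0,6.2],
    [[10,-0.2,0.1],0,6.2],
    [[11,-0.2,0.1],0,6.2],
    [[11.5,-0.2,0.1],0,6.2],
    [[11.5,-0.2,0.1],0,6.2]
  ]
}}

```text
time: 2.63
ee_pos: [0.3687, 0.2703, 0.0056]
tcp_rot: [155.7, 90.0, -143.4]
wrist_force: [0.3, 0.8, -0.1]
opening: 0.062
```

```bash
python3 - <<'E'
from h import *
s,ds=bot.camera('scene');cv2.imwrite('pics/s3.png',cv2.resize(s[130:260,160:340],None,fx=4,fy=4))
o=bot.get_obs();p,d=bot.camera('wrist');cv2.imwrite('pics/w3.png',p);np.save('pics/w3.npy',d)
print(o['ee_pos'],o['tcp_rot'],o['opening'],o['wrist_force'],o['time'])
P=cloud(tcam(),d)
k=(abs(P[...,2])>.02)&(abs(P[...,2])<.045)&(d>0)&(d<.155)&(P[...,0]>-.1)
print('wrist',np.percentile(P[k],[1,50,99],axis=0).round(4).tolist())
E
```

```text
[0.36914325 0.27064327 0.00660101] [-19.50299354  89.96472592  41.45982891] 0.061962522013265874 [ 1.58301348 -0.5514012  -0.135555  ] 2.6833
wrist [[-0.0993, -0.0087, -0.0446], [-0.075, 0.0119, -0.0306], [-0.0104, 0.114, 0.0446]]
```

View pics/s3.png

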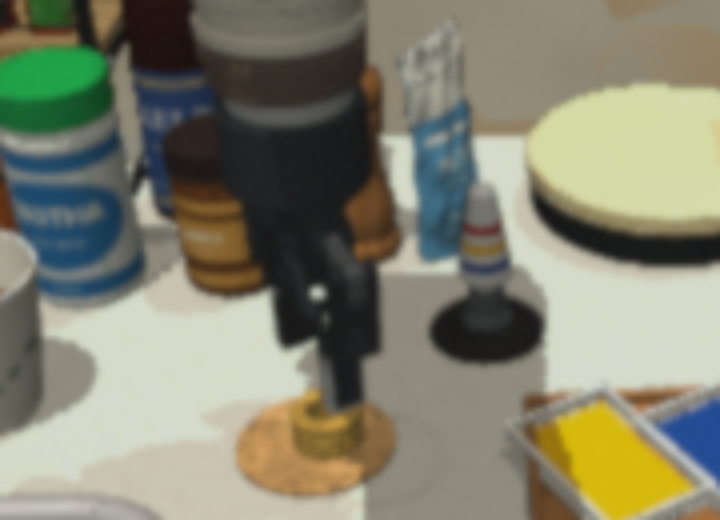

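View pics/w3.png

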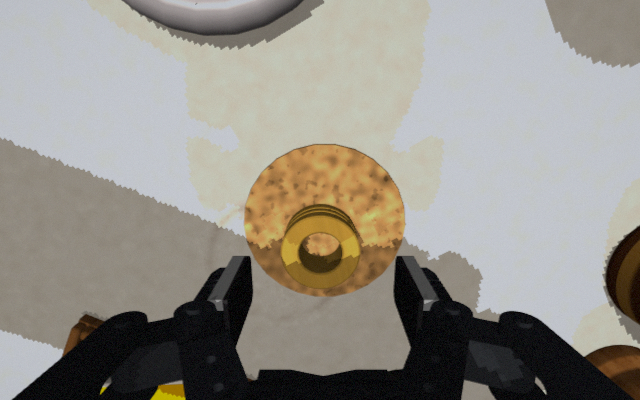

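```bash
python3 - <<'E'
from h import *
p=cv2.imread('pics/w3.png');cv2.imwrite('pics/w3c.png',cv2.resize(p[190:310,230:420],None,fx=4,fy=4,interpolation=2))
print(onx((320.5,251),-.0194),bot.get_obs()['ee_pos'])
for y in(-.011,0,.011,.015):print(proj(tcam(),[-.044,y,-.031]))
E
```

```text
[-0.0194      0.00172706 -0.00074447] [0.36949159 0.27089102 0.0071433 ]
[252.04377066 300.10443279]
[250.60892755 277.81597446]
[249.11362686 254.58838456]
[248.55413948 245.89746148]
```

View pics/w3c.png

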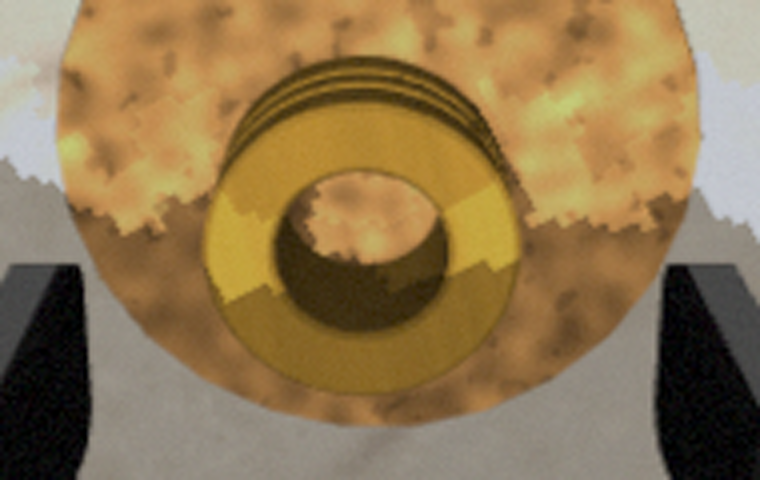

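Request:
{"name": "play_rows", "arguments": {
  "rows": [
    [[1.2,0.15,-0.1],0,6.2],
    [[2.4,0.15,-0.1],0,6.2],
    [[3.2,0.15,-0.1],0,6.2],
    [[3.7,0.15,-0.1],0,6.2],
    [[3.7,0.15,-0.1],0,6.2],
    [[3.7,0.15,-0.1],0,6.2]
  ]
}}

```text
time: 3.23
ee_pos: [0.3668, 0.2701, -0.0315]
tcp_rot: [157.1, 90.0, -142.0]
wrist_force: [0.2, 0.5, 0.3]
opening: 0.0619
```

```bash
python3 - <<'E'
from h import *
s,ds=bot.camera('scene');cv2.imwrite('pics/s4.png',cv2.resize(s[180:260,180:300],None,fx=6,fy=6))
o=bot.get_obs();p,d=bot.camera('wrist');cv2.imwrite('pics/w4.png',p[150:400])
print(o['ee_pos'],o['opening'],o['wrist_force'],o['time'])
E
```

```text
[ 0.36708935  0.2703022  -0.03104193] 0.06184066401975636 [0.42662302 0.17258006 0.39971509] 3.2833
```

View pics/s4.png

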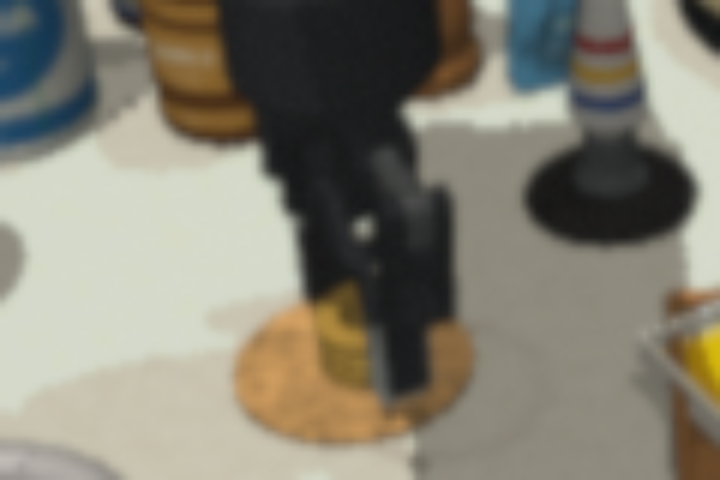

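View pics/w4.png

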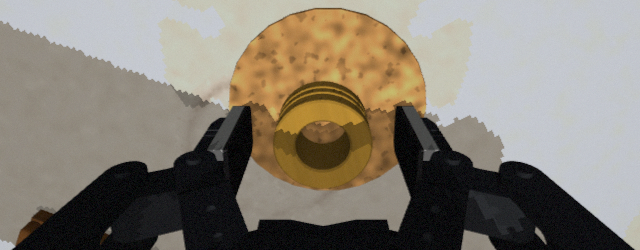

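Request:
{"name": "play_rows", "arguments": {
  "rows": [
    [[0,0,0],0,5],
    [[0,0,0],0,4.2],
    [[0,0,0],0,3.4],
    [[0,0,0],0,3.4],
    [[0,0,0],0,3.4],
    [[0,0,0],0,3.4],
    [[0,0,0],0,3.4],
    [[0,0,0],0,3.4]
  ],
  "squeeze": 45
}}

```text
time: 4.0
ee_pos: [0.3673, 0.2705, -0.0304]
tcp_rot: [-26.7, 90.0, 34.3]
wrist_force: [-1.1, -1.7, 6.4]
opening: 0.0382
```

```bash
python3 - <<'E'
from h import *
o=bot.get_obs();p,d=bot.camera('wrist');cv2.imwrite('pics/w5.png',p)
print(o['ee_pos'],o['opening'],o['wrist_force'],o['torque'],o['time'])
E
```

```text
[ 0.3673205   0.27047118 -0.03039456] 0.038229968324613686 [-1.0793766  -1.74637038  6.43592092] [-0.28328331  0.32977523 -0.04948704] 4.0
```

View pics/w5.png

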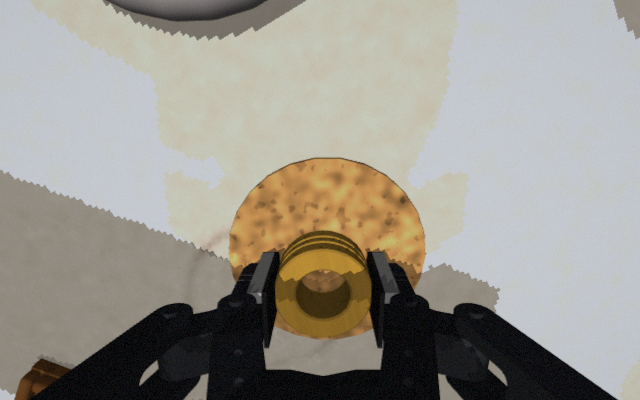

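Request:
{"name": "play_rows", "arguments": {
  "rows": [
    [[-0.3,0,0],0,3.4],
    [[-1,0,0],0,3.4],
    [[-2.5,0,0],0,3.4],
    [[-4.5,0,0],0,3.4],
    [[-7,0,0],0,3.4],
    [[-9.5,0,0],0,3.4],
    [[-11.5,0,0],0,3.4],
    [[-12.6,0,0],0,3.4],
    [[-12.6,0,0],0,3.4],
    [[-12.6,0,0],0,3.4],
    [[-12.6,0,0],0,3.4]
  ]
}}

```text
time: 4.97
ee_pos: [0.3666, 0.2699, 0.0935]
tcp_rot: [155.3, 89.9, -143.7]
wrist_force: [-0.3, -0.8, -0.3]
opening: 0.0384
```

```bash
python3 - <<'E'
from h import *
o=bot.get_obs();p,d=bot.camera('wrist');cv2.imwrite('pics/w6.png',p)
print(o['ee_pos'],o['opening'],o['wrist_force'],o['torque'],o['time'])
c=cam('top')
for z in(.095,.105):print(onz(c,(220+183/3.6,130+232/3.6),z))
E
```

```text
[0.36655736 0.2699142  0.09350643] 0.038427533285994304 [-0.30227449 -0.7690761  -0.29643607] [ 0.01102525  0.04652414 -0.00013667] 4.9667
[0.50671583 0.25053771 0.095     ]
[0.50551963 0.2492936  0.105     ]
```

View pics/w6.png

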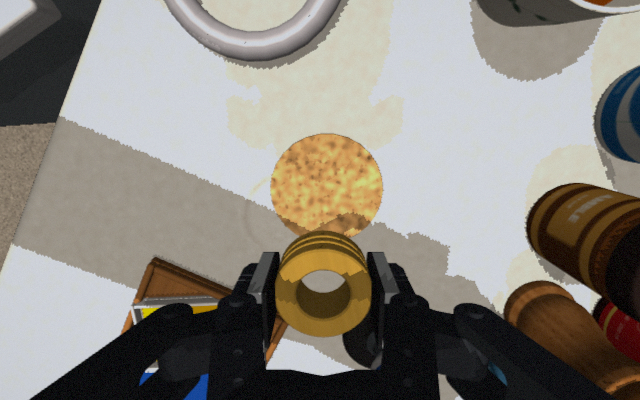

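Request:
{"name": "play_rows", "arguments": {
  "rows": [
    [[0,-1,0.3],0,3.4],
    [[0,-3,0.9],0,3.4],
    [[0,-5.5,1.6],0,3.4],
    [[0,-8,2.4],0,3.4],
    [[0,-10.5,3.1],0,3.4],
    [[0,-13,3.9],0,3.4],
    [[0,-15.3,4.6],0,3.4],
    [[0,-16.7,5],0,3.4],
    [[0,-17.1,5.1],0,3.4],
    [[0,-17.1,5.1],0,3.4],
    [[0,-17.1,5.1],0,3.4],
    [[0,-17.1,5.1],0,3.4]
  ]
}}

```text
time: 6.02
ee_pos: [0.5405, 0.232, 0.0947]
tcp_rot: [133.4, 90.0, -165.6]
wrist_force: [0.0, -0.8, -0.9]
opening: 0.0385
```

```bash
python3 - <<'E'
from h import *
bot.camera('wrist');o=bot.get_obs();p,d=bot.camera('wrist');cv2.imwrite('pics/w7.png',p);np.save('pics/w7.npy',d)
print(o['ee_pos'],o['tcp_rot'],o['opening'],o['wrist_force'],o['torque'],o['time'])
E
```

```text
[0.54054694 0.23211524 0.09493669] [ 126.38135967   89.98806554 -172.61230176] 0.038229938726418326 [-1.24541619 -0.85152603  0.04416594] [0.0146296  0.01532546 0.0237122 ] 6.0667
```

View pics/w7.png

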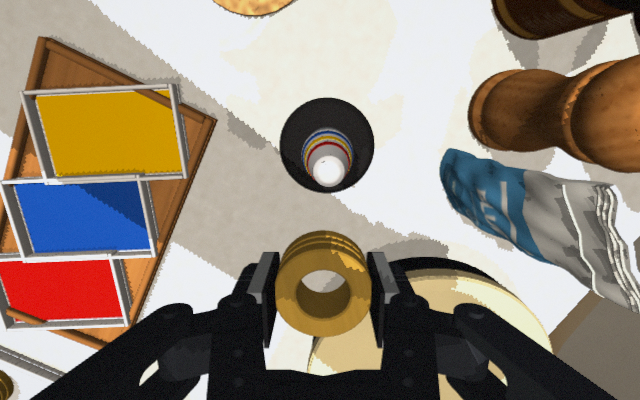

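```bash
python3 - <<'E'
from h import *
p=cv2.imread('pics/w7.png')
a=cv2.resize(p[225:345,262:384],None,fx=5,fy=5,interpolation=2);b=cv2.resize(p[90:200,270:384],None,fx=5,fy=5,interpolation=2)
cv2.imwrite('pics/w7a.png',a);cv2.imwrite('pics/w7b.png',b)
E
```

```text
(no output)
```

View pics/w7a.png

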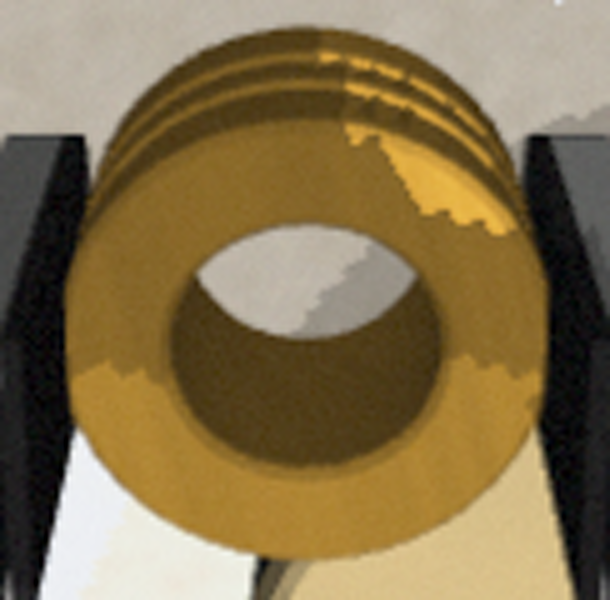

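View pics/w7b.png

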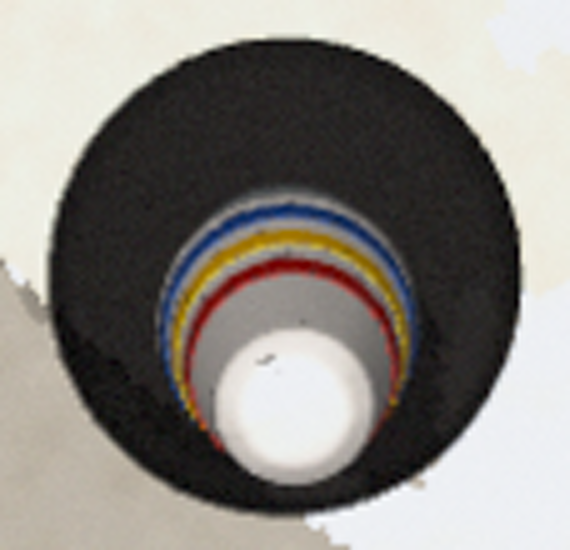

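```bash
python3 - <<'E'
from h import *
o=bot.get_obs();Z=o['ee_pos'][2];print(Z)
def f(pts,off,x,name):
    q=np.array([onx((off[0]+(a+.5)/5-.5,off[1]+(b+.5)/5-.5),x) for a,b in pts])
    A=np.c_[2*q[:,1:],np.ones(len(q))];s=np.linalg.lstsq(A,(q[:,1:]**2).sum(1),rcond=None)[0]
    print(name,(s[:2]*1e3).round(2),'D',(2e3*np.sqrt(s[2]+s[0]**2+s[1]**2)).round(2))
A=(262,225);B=(270,90)
for x in(-.0564,-.059,-.062):
  f([(65,310),(548,310),(306,118),(306,560)],A,x,'ring %g'%x)
  f([(170,345),(442,345),(306,223),(306,478)],A,x,'bore')
f([(50,275),(521,275),(285,38),(285,517)],B,Z-.012,'foot')
f([(215,405),(375,405),(295,325),(295,486)],B,Z-.102,'cone16')
f([(238,402),(352,402),(295,338),(295,466)],B,Z-.105,'tip')
E
```

```text
0.09508564970177948
ring -0.0564 [-0.65  0.43] D 39.56
bore [-1.14  0.39] D 22.52
ring -0.059 [0.9  0.43] D 38.73
bore [0.43 0.39] D 22.05
ring -0.062 [2.69 0.42] D 37.77
bore [2.23 0.39] D 21.5
foot [40.86  3.34] D 71.02
cone16 [40.   3.3] D 16.29
tip [40.97  3.25] D 12.09
```

Request:
{"name": "play_rows", "arguments": {
  "rows": [
    [[0,1,0.1],0,3.4],
    [[0,2.2,0.2],0,3.4],
    [[0,3.4,0.25],0,3.4],
    [[0,4.1,0.29],0,3.4],
    [[0,4.1,0.29],0,3.4],
    [[0,4.1,0.29],0,3.4],
    [[0,4.1,0.29],0,3.4]
  ]
}}

```text
time: 6.7
ee_pos: [0.5069, 0.2544, 0.095]
tcp_rot: [-49.2, 90.0, 11.8]
wrist_force: [0.4, -0.9, -0.5]
opening: 0.0383
```

```bash
python3 - <<'E'
from h import *
bot.camera('scene')
bot.camera('scene')
o=bot.get_obs();p,d=bot.camera('wrist');s,ds=bot.camera('scene')
cv2.imwrite('pics/w8.png',np.hstack([cv2.resize(p[200:350,250:400],None,fx=2.6,fy=2.6,interpolation=2),cv2.resize(s[125:225,235:335],None,fx=3.9,fy=3.9,interpolation=2)]))
print(o['ee_pos'],o['tcp_rot'],o['opening'],o['wrist_force'],o['torque'],o['time'])
E
```

```text
[0.50715059 0.25416823 0.0948762 ] [-64.34277803  89.98973841  -3.39477049] 0.03798264248843204 [ 0.06890148 -0.02728269 -0.26064591] [-0.0525531   0.00169123  0.05546822] 6.8
```

View pics/w8.png

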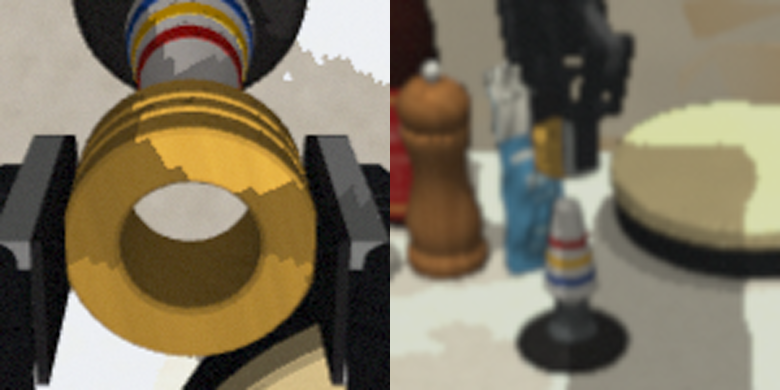

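Left: collar and cone share the same column (crop x about 190). Right: the collar is above the tip. Descending in stages.

Request:
{"name": "play_rows", "arguments": {
  "rows": [
    [[0.6,0,0],0,3.4],
    [[1.4,0,0],0,3.4],
    [[2.2,0,0],0,3.4],
    [[2.8,0,0],0,3.4],
    [[3.2,0,0],0,3.4],
    [[3.2,0,0],0,3.4],
    [[3.2,0,0],0,3.4],
    [[3.2,0,0],0,3.4]
  ]
}}

```text
time: 7.57
ee_pos: [0.507, 0.2544, 0.0632]
tcp_rot: [-36.9, 90.0, 24.1]
wrist_force: [0.5, -0.0, 0.0]
opening: 0.0382
```

```bash
cat > look.py <<'E'
from h import *
import sys
F=[];E=[]
o=bot.get_obs();p,d=bot.camera('wrist');F.append(np.r_[o['wrist_force'],o['torque']]);E.append(o['ee_pos'])
o=bot.get_obs();s,ds=bot.camera('scene');F.append(np.r_[o['wrist_force'],o['torque']]);E.append(o['ee_pos'])
o=bot.get_obs();F.append(np.r_[o['wrist_force'],o['torque']]);E.append(o['ee_pos'])
cv2.imwrite(f'pics/{sys.argv[1]}.png',np.hstack([cv2.resize(p[200:350,250:400],None,fx=2.6,fy=2.6,interpolation=2),cv2.resize(s[140:200,250:310],None,fx=6.5,fy=6.5,interpolation=2)]))
print(np.array(E).mean(0).round(5),np.round(F,2).tolist(),o['opening'],o['time'])
M,_=tool(o);f=np.mean(F,0);print('tool force',(M.T@f[:3]).round(2),'tool torque',(M.T@f[3:]).round(3))
E
python3 look.py w9
```

```text
[0.50706 0.25443 0.06328] [[0.53, -0.0, 0.02, -0.03, -0.03, 0.03], [-0.3, -0.02, -1.52, -0.03, -0.02, -0.02], [0.05, 0.56, -0.06, 0.02, 0.0, 0.02]] 0.038184503439852586 7.6667
tool force [0.52 0.   0.2 ] tool torque [-0.01   0.005 -0.02 ]
```

View pics/w9.png

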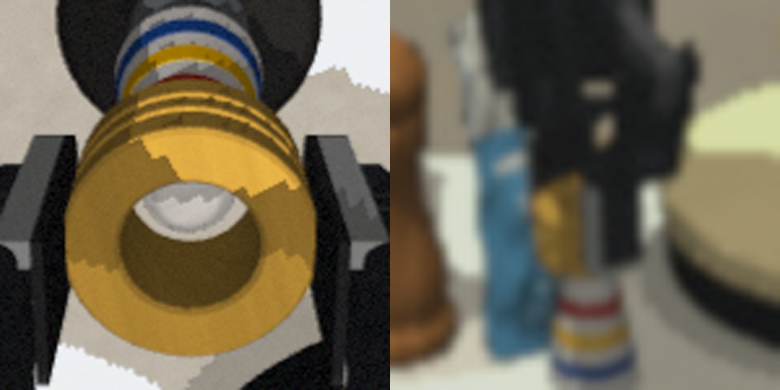

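Request:
{"name": "play_rows", "arguments": {
  "rows": [
    [[0.3,0,0],0,3.4],
    [[0.6,0,0],0,3.4],
    [[0.8,0,0],0,3.4],
    [[0.9,0,0],0,3.4],
    [[0.9,0,0],0,3.4],
    [[0.9,0,0],0,3.4]
  ]
}}

```text
time: 8.17
ee_pos: [0.5068, 0.2543, 0.0538]
tcp_rot: [145.6, 90.0, -153.4]
wrist_force: [-0.9, -0.6, -0.9]
opening: 0.0381
```

```bash
python3 look.py w10
```

```text
[0.50687 0.25431 0.0539 ] [[-0.94, -0.56, -0.9, 0.0, 0.05, -0.0], [0.02, -0.1, -0.92, 0.04, 0.02, -0.01], [-0.32, 0.18, -0.54, 0.0, -0.04, -0.03]] 0.038385815729698874 8.2667
tool force [ 0.79  0.28 -0.34] tool torque [ 0.014 -0.009  0.015]
```

View pics/w10.png

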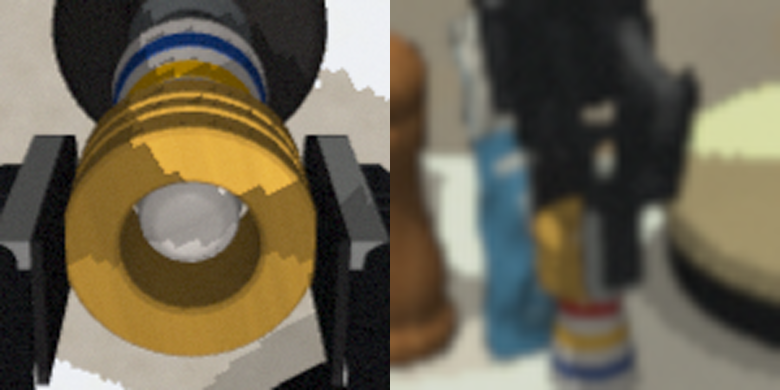

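Request:
{"name": "play_rows", "arguments": {
  "rows": [
    [[0.1,0,0],0,3.4],
    [[0.2,0,0],0,3.4],
    [[0.3,0,0],0,3.4],
    [[0.3,0,0],0,3.4],
    [[0.3,0,0],0,3.4]
  ]
}}

```text
time: 8.68
ee_pos: [0.5067, 0.2543, 0.0508]
tcp_rot: [118.0, 90.0, 179.0]
wrist_force: [-0.7, 1.3, -0.5]
opening: 0.0381
```

```bash
cat > force.py <<'E'
from h import *
import sys
n=int(sys.argv[1]) if len(sys.argv)>1 else 6
F=[];E=[]
for i in range(n):
    o=bot.get_obs();F.append(np.r_[o['wrist_force'],o['torque']]);E.append(o['ee_pos'])
    if i<n-1: bot.camera('top')
M,_=tool(o);f=np.mean(F,0);print(np.mean(E,0).round(5),'tool force',(M.T@f[:3]).round(2),'tq',(M.T@f[3:]).round(3),'std',np.std(F,0).round(2),o['opening'],o['time'])
E
python3 force.py 4
```

```text
[0.5067  0.25433 0.05077] tool force [0.5  0.88 0.2 ] tq [0.005 0.029 0.275] std [0.59 0.38 0.05 0.01 0.03 0.03] 0.03790519409920052 8.8333
```

Request:
{"name": "play_rows", "arguments": {
  "rows": [
    [[0,0.03,0],0,3.4],
    [[0,0.03,0],0,3.4],
    [[0,0.03,0],0,3.4]
  ]
}}

```text
time: 9.08
ee_pos: [0.5066, 0.2544, 0.0509]
tcp_rot: [-127.8, 90.0, -66.9]
wrist_force: [0.5, 0.4, -1.1]
opening: 0.0383
```

```bash
python3 force.py 4
```

```text
[0.50664 0.25442 0.05088] tool force [ 0.94  0.39 -0.37] tq [0.009 0.053 0.083] std [0.87 0.46 0.21 0.03 0.05 0.03] 0.03802082745065066 9.2333
```

Request:
{"name": "play_rows", "arguments": {
  "rows": [
    [[0.05,0.02,0],0,3.4],
    [[0.1,0.02,0],0,3.4],
    [[0.15,0.02,0],0,3.4],
    [[0.15,0.02,0],0,3.4]
  ]
}}

```text
time: 9.57
ee_pos: [0.5064, 0.2545, 0.0493]
tcp_rot: [175.5, 90.0, -123.5]
wrist_force: [-0.8, -0.0, -1.5]
opening: 0.0381
```

```bash
python3 force.py 4
```

```text
[0.50642 0.25454 0.04937] tool force [ 0.57  0.69 -0.54] tq [0.006 0.131 0.081] std [0.1  0.19 0.58 0.03 0.01 0.02] 0.03842826062719153 9.7167
```

Request:
{"name": "play_rows", "arguments": {
  "rows": [
    [[0,0.01,-0.03],0,3.4],
    [[0,0.01,-0.03],0,3.4],
    [[0.05,0.01,-0.03],0,3.4],
    [[0.1,0.01,-0.03],0,3.4],
    [[0.1,0.01,-0.03],0,3.4]
  ]
}}

```text
time: 10.13
ee_pos: [0.5062, 0.2544, 0.0484]
tcp_rot: [9.2, 90.0, 70.2]
wrist_force: [0.0, 0.7, -0.1]
opening: 0.0382
```

```bash
python3 force.py 4
```

```text
[0.50623 0.25441 0.04841] tool force [-0.04  0.43  0.48] tq [ 0.003 -0.072  0.075] std [0.16 0.16 0.25 0.01 0.03 0.03] 0.038507737957070215 10.2833
```

Request:
{"name": "play_rows", "arguments": {
  "rows": [
    [[0,0.01,0.01],0,3.4],
    [[0.05,0.01,0.01],0,3.4],
    [[0.1,0.01,0.01],0,3.4],
    [[0.1,0.01,0.01],0,3.4],
    [[0.1,0.01,0.01],0,3.4]
  ]
}}

```text
time: 10.7
ee_pos: [0.5062, 0.2545, 0.0476]
tcp_rot: [-48.4, 90.0, 12.5]
wrist_force: [0.1, -1.1, 2.7]
opening: 0.0386
```

```bash
python3 force.py 4
```

```text
[0.50624 0.25448 0.04755] tool force [-2.84  0.07 -0.71] tq [0.007 0.146 0.051] std [0.34 0.58 0.51 0.02 0.03 0.01] 0.038238893169828404 10.85
```

Request:
{"name": "play_rows", "arguments": {
  "rows": [
    [[0.05,0,-0.01],0,3.4],
    [[0.1,0,-0.01],0,3.4],
    [[0.15,0,-0.01],0,3.4],
    [[0.2,0,-0.01],0,3.4],
    [[0.25,0,-0.01],0,3.4],
    [[0.25,0,-0.01],0,3.4],
    [[0.25,0,-0.01],0,3.4]
  ]
}}

```text
time: 11.43
ee_pos: [0.5062, 0.2544, 0.0451]
tcp_rot: [-34.2, 90.0, 26.8]
wrist_force: [-0.0, -0.2, 5.6]
opening: 0.0386
```

```bash
python3 force.py 3; python3 look.py w11
```

```text
[0.50623 0.25446 0.04508] tool force [-5.17 -0.12 -0.09] tq [0.014 0.08  0.132] std [0.56 0.17 0.33 0.02 0.04 0.02] 0.038407689191613845 11.5333
[0.50624 0.25446 0.04509] [[0.8, 0.11, 5.14, 0.03, 0.2, -0.03], [-0.8, 0.36, 5.63, -0.05, 0.14, 0.0], [-1.03, -0.63, 4.77, -0.03, 0.11, 0.01]] 0.037915414219241605 11.6333
tool force [-5.18  0.27 -0.21] tool torque [0.008 0.087 0.123]
```

View pics/w11.png

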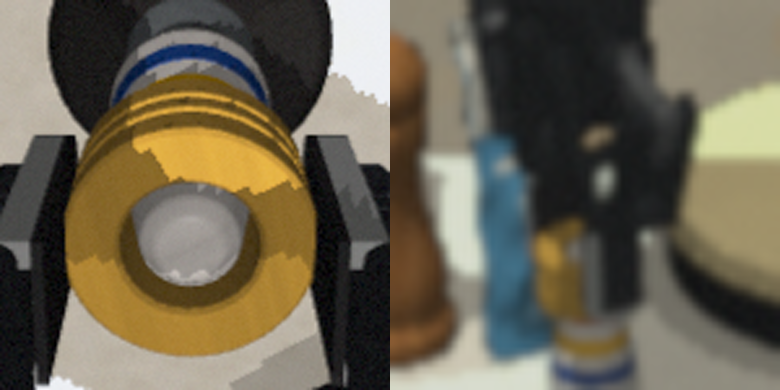

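Request:
{"name": "play_rows", "arguments": {
  "rows": [
    [[0.05,0.01,0],0,3.4],
    [[0.1,0.01,0],0,3.4],
    [[0.15,0.01,0],0,3.4],
    [[0.2,0.01,0],0,3.4],
    [[0.2,0.01,0],0,3.4],
    [[0.2,0.01,0],0,3.4]
  ]
}}

```text
time: 12.13
ee_pos: [0.5063, 0.2545, 0.0434]
tcp_rot: [-43.2, 90.0, 17.8]
wrist_force: [-0.7, -1.1, 6.8]
opening: 0.0386
```

```bash
python3 force.py 4;python3 look.py w12
```

```text
[0.50627 0.2545  0.04339] tool force [-7.27  0.01 -1.05] tq [-0.005  0.225  0.113] std [0.12 0.32 0.31 0.01 0.02 0.02] 0.0381790913660374 12.2833
[0.50626 0.2545  0.0434 ] [[-0.62, -1.17, 7.3, -0.14, 0.2, -0.0], [-1.22, -1.29, 7.92, -0.12, 0.2, -0.0], [-0.68, -0.68, 7.79, -0.15, 0.16, 0.01]] 0.03804804405899099 12.3833
tool force [-7.67  0.22 -1.32] tool torque [-0.002  0.21   0.099]
```

View pics/w12.png

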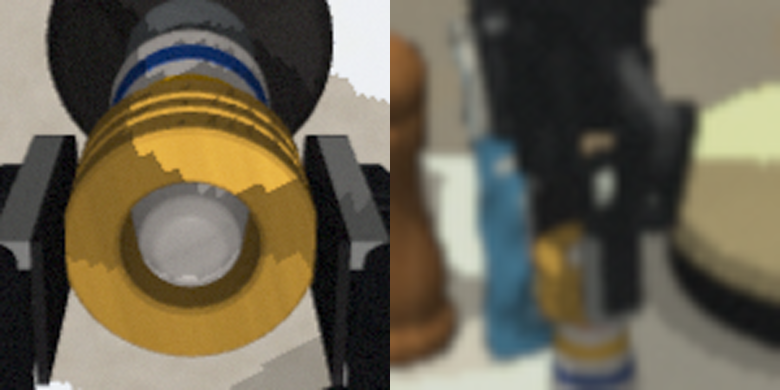

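Request:
{"name": "play_rows", "arguments": {
  "rows": [
    [[0.02,0,-0.01],0,3.4],
    [[0.02,0,-0.01],0,3.4],
    [[0.02,0,-0.01],0,3.4],
    [[0.02,0,-0.01],0,3.4],
    [[0.02,0,-0.01],0,3.4],
    [[0.02,0,-0.01],0,3.4],
    [[0.02,0,-0.01],0,3.4],
    [[0.02,0,-0.01],0,3.4],
    [[0.02,0,-0.01],0,3.4],
    [[0.02,0,-0.01],0,3.4],
    [[0.02,0,-0.01],0,3.4],
    [[0.02,0,-0.01],0,3.4]
  ]
}}

```text
time: 13.38
ee_pos: [0.5063, 0.2545, 0.0432]
tcp_rot: [-36.0, 89.9, 25.0]
wrist_force: [-1.0, 0.2, 6.8]
opening: 0.0383
```

```bash
python3 force.py 6; python3 - <<'E'
from h import *
s,_=bot.camera('scene');p,_=bot.camera('wrist');cv2.imwrite('pics/w13.png',np.hstack([cv2.resize(s[165:215,255:305],(400,400),interpolation=2),cv2.resize(p[180:260,280:360],(400,400),interpolation=2)]))
E
```

```text
[0.50626 0.25448 0.04325] tool force [-7.3   0.9  -0.79] tq [0.01  0.158 0.123] std [0.54 0.34 0.35 0.03 0.03 0.02] 0.03833840903377291 13.6333
```

View pics/w13.png

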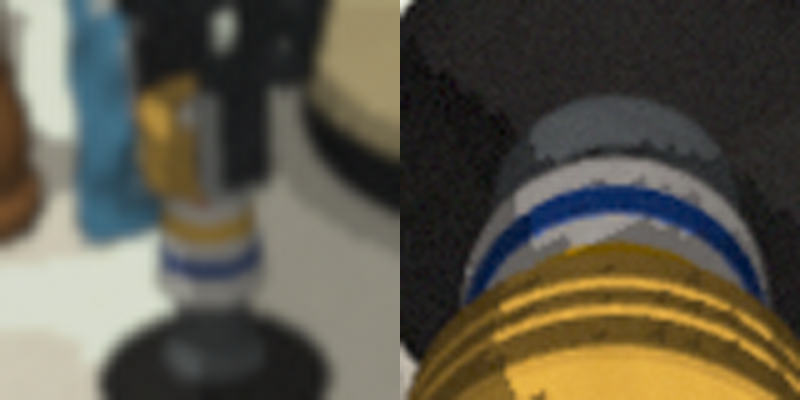

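Collar's lower edge stops on the red band: a sliver of red shows at its edge and yellow and blue are clear below. It held at 7.3 N for over a second, with the white line out of sight. Drawing it off now.

Request:
{"name": "play_rows", "arguments": {
  "rows": [
    [[-0.2,0,0],0,3.4],
    [[-0.4,0,0],0,3.4],
    [[-0.6,0,0],0,3.4],
    [[-0.8,0,0],0,3.4],
    [[-1.1,0,0],0,3.4],
    [[-1.5,0,0],0,3.4],
    [[-2.5,0,0],0,3.4],
    [[-4,0,0],0,3.4],
    [[-5.5,0,0],0,3.4],
    [[-6.5,0,0],0,3.4],
    [[-6.5,0,0],0,3.4],
    [[-6.5,0,0],0,3.4]
  ]
}}

```text
time: 14.73
ee_pos: [0.5063, 0.2545, 0.1082]
tcp_rot: [-33.3, 89.9, 27.7]
wrist_force: [0.6, 0.4, -1.0]
opening: 0.0384
```

```bash
python3 - <<'E'
from h import *
o=bot.get_obs();p,d=bot.camera('wrist');cv2.imwrite('pics/w14.png',p)
print(o['ee_pos'],o['opening'],o['wrist_force'],o['torque'],o['time'])
z=np.radians(61);print(plan(o,[.503,-.0016,.1],[np.cos(z),np.sin(z),0]))
E
```

```text
[0.50627781 0.2545301  0.10818163] 0.038352288870279395 [ 0.62692653  0.43418013 -0.99567155] [-0.03823923 -0.04527709  0.02969851] 14.7333
(array([  0.81, -12.14, -22.55]), [np.float64(-0.03270726722112727)])
```

View pics/w14.png

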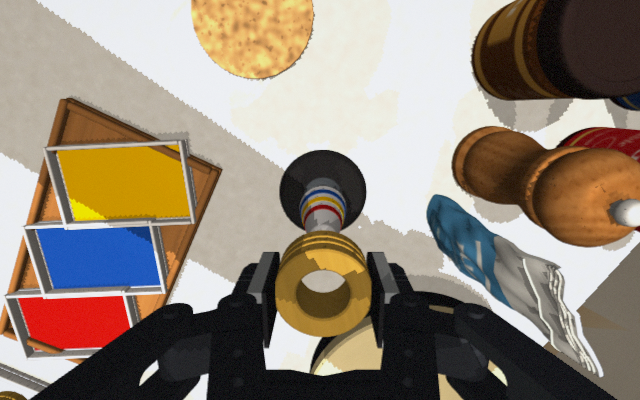

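Request:
{"name": "play_rows", "arguments": {
  "rows": [
    [[0,-0.4,-0.8],0,3.4],
    [[0,-1.3,-2.4],0,3.4],
    [[0,-2.6,-4.8],0,3.4],
    [[0,-4,-7.5],0,3.4],
    [[0,-5.6,-10.4],0,3.4],
    [[0,-7.2,-13.4],0,3.4],
    [[0,-8.7,-16.2],0,3.4],
    [[0,-10.1,-18.8],0,3.4],
    [[0,-11.3,-21],0,3.4],
    [[0,-11.9,-22.1],0,3.4],
    [[0,-12.1,-22.6],0,3.4],
    [[0,-12.1,-22.6],0,3.4]
  ]
}}

```text
time: 15.78
ee_pos: [0.5017, -0.0028, 0.1072]
tcp_rot: [114.7, 90.0, 175.5]
wrist_force: [0.3, 0.2, 0.4]
opening: 0.0387
```

```bash
python3 - <<'E'
from h import *
bot.camera('wrist');bot.camera('wrist');bot.camera('wrist')
o=bot.get_obs();p,d=bot.camera('wrist');cv2.imwrite('pics/w15.png',p)
t,_=bot.camera('top');cv2.imwrite('pics/t15.png',cv2.resize(t[130:280,280:450],None,fx=4,fy=4,interpolation=2))
print(o['ee_pos'],o['tcp_rot'],o['opening'],o['wrist_force'],o['time'])
E
```

```text
[ 0.50201714 -0.00104945  0.10747482] [ 73.27683686  89.97365502 134.29218887] 0.03830145580863963 [-0.22138487  0.27942818 -0.15290347] 15.9333
```

View pics/w15.png

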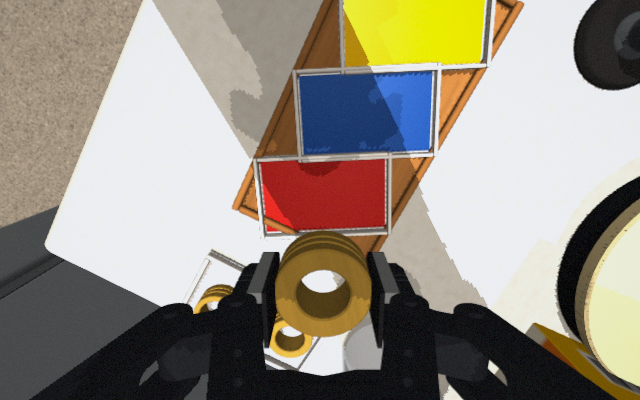

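View pics/t15.png

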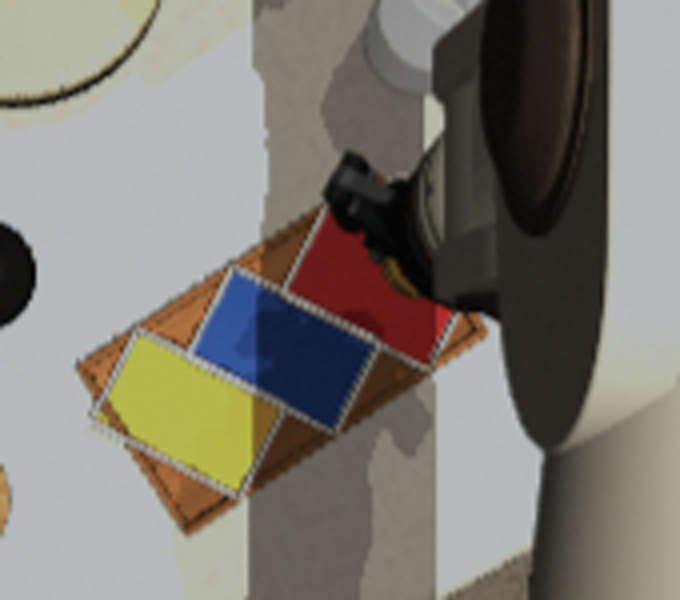

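```bash
python3 - <<'E'
from h import *
p=cv2.imread('pics/w15.png');hsv=cv2.cvtColor(p,cv2.COLOR_BGR2HSV)
m=(((hsv[...,0]<4)|(hsv[...,0]>176))&(hsv[...,1]>180)).astype(np.uint8);r=np.zeros_like(m);r[140:245,240:400]=m[140:245,240:400]
r=cv2.morphologyEx(r,cv2.MORPH_OPEN,np.ones((3,3)))
ys,xs=np.nonzero(r);print(xs.min(),xs.max(),ys.min(),ys.max())
k=cv2.convexHull(np.c_[xs,ys].astype(np.int32)[:,None]);a=cv2.approxPolyDP(k,4,True)[:,0];print(a.tolist())
x=.1075-.009
for q in a: print(q,(onx(q,x)*1000).round(1))
rr=cv2.minAreaRect(np.array([onx(q,x)[1:]*1000 for q in k[:,0]],np.float32));print(rr)
print((onx((323,290),-.0564)*1000))
cv2.imwrite('pics/w15c.png',cv2.resize(p[140:260,220:420],None,fx=4,fy=4,interpolation=2))
E
```

```text
261 383 160 230
[[383, 225], [268, 230], [261, 162], [383, 160]]
[383 225] [ 98.5 -26.8  51.6]
[268 230] [ 98.5 -31.4 -46.2]
[261 162] [ 98.5  26.9 -49.3]
[383 160] [98.5 28.6 48.8]
((-0.06869125366210938, 1.0011482238769531), (98.50711059570312, 58.77953338623047), 87.3055191040039)
[-56.4          1.27859168   0.47102831]
```

View pics/w15c.png

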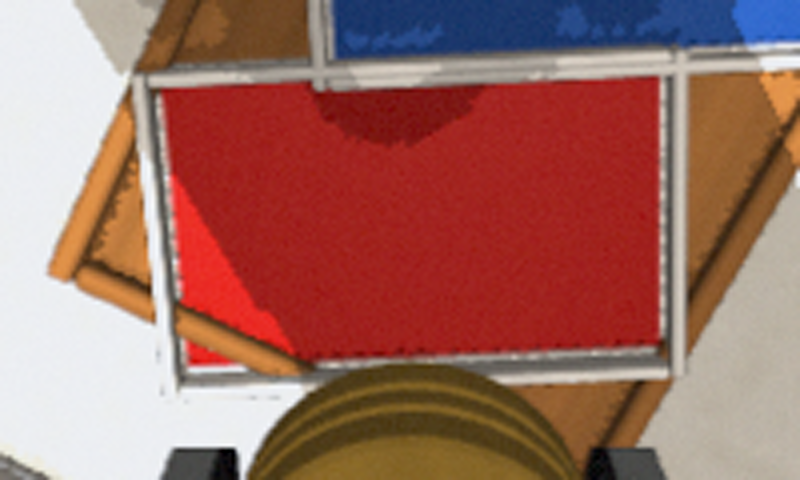

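Request:
{"name": "play_rows", "arguments": {
  "rows": [
    [[1,0.2,0.2],0,3.4],
    [[3,0.2,0.2],0,3.4],
    [[5.5,0.2,0.2],0,3.4],
    [[8,0.2,0.2],0,3.4],
    [[10,0.2,0.2],0,3.4],
    [[11.3,0.2,0.2],0,3.4],
    [[12,0.2,0.2],0,3.4],
    [[12.4,0.2,0.2],0,3.4],
    [[12.4,0.2,0.2],0,3.4],
    [[12.4,0.2,0.2],0,3.4],
    [[12.4,0.2,0.2],0,3.4]
  ]
}}

```text
time: 16.95
ee_pos: [0.502, 0.0009, -0.0153]
tcp_rot: [-59.9, 89.9, 1.1]
wrist_force: [-0.3, 0.5, -1.5]
opening: 0.0385
```

```bash
python3 force.py 3;python3 - <<'E'
from h import *
o=bot.get_obs();p,d=bot.camera('wrist');s,_=bot.camera('scene');cv2.imwrite('pics/w16.png',np.hstack([cv2.resize(p[120:370,200:450],(400,400)),cv2.resize(s[195:275,330:410],(400,400),interpolation=2)]))
E
```

```text
[ 0.50198  0.00082 -0.01537] tool force [ 0.54  0.42 -0.11] tq [-0.004 -0.012  0.013] std [0.38 0.27 0.66 0.01 0.02 0.01] 0.03807432577884622 17.05
```

View pics/w16.png

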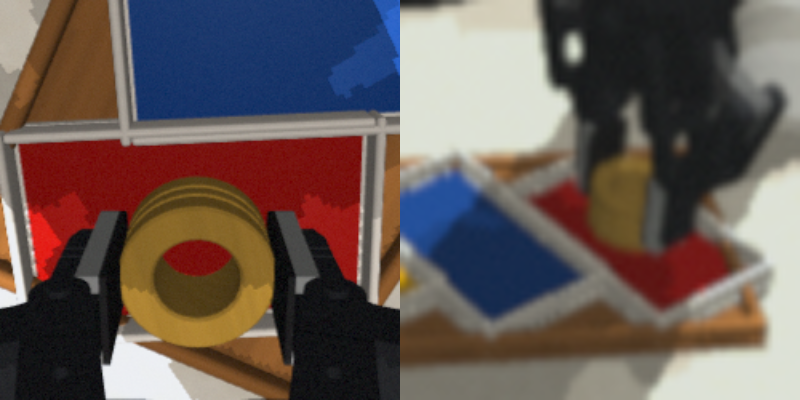

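Request:
{"name": "play_rows", "arguments": {
  "rows": [
    [[0.3,0,0],0,3.4],
    [[0.6,0,0],0,3.4],
    [[0.8,0,0],0,3.4],
    [[0.8,0,0],0,3.4],
    [[0.8,0,0],0,3.4]
  ]
}}

```text
time: 17.57
ee_pos: [0.5011, 0.0007, -0.0246]
tcp_rot: [120.3, 90.0, -178.8]
wrist_force: [0.3, -0.3, -0.6]
opening: 0.0384
```

```bash
python3 force.py 4
```

```text
[ 0.50126  0.00074 -0.02438] tool force [0.87 0.02 0.04] tq [ 0.001 -0.012  0.011] std [0.47 0.5  0.78 0.02 0.01 0.02] 0.03840228040832401 17.7167
```

Request:
{"name": "play_rows", "arguments": {
  "rows": [
    [[0.05,0,0],0,3.4],
    [[0.1,0,0],0,3.4],
    [[0.12,0,0],0,3.4],
    [[0.12,0,0],0,3.4]
  ]
}}

```text
time: 18.05
ee_pos: [0.5014, 0.0007, -0.0253]
tcp_rot: [-62.6, 90.0, -1.6]
wrist_force: [-1.3, 0.3, 2.1]
opening: 0.0377
```

```bash
python3 force.py 4
```

```text
[ 0.50139  0.00075 -0.02534] tool force [-1.84  0.73 -0.33] tq [-0.002  0.093  0.113] std [0.81 0.23 0.36 0.04 0.03 0.04] 0.038561116974077506 18.2
```

Request:
{"name": "play_rows", "arguments": {
  "rows": [
    [[0.03,0,0],0,3.9],
    [[0.03,0,0],0,4.1],
    [[0.03,0,0],0,4.3],
    [[0.03,0,0],0,4.6],
    [[0.03,0,0],0,5],
    [[0.03,0,0],0,5.4],
    [[0.03,0,0],0,5.6],
    [[0.03,0,0],0,5.6],
    [[0.03,0,0],0,5.6]
  ],
  "squeeze": 20
}}

```text
time: 18.95
ee_pos: [0.5013, 0.0007, -0.0258]
tcp_rot: [3.9, 90.0, 64.8]
wrist_force: [0.9, -0.4, 1.0]
opening: 0.0562
```

```bash
python3 - <<'E'
from h import *
o=bot.get_obs();p,d=bot.camera('wrist');s,_=bot.camera('scene');cv2.imwrite('pics/w17.png',np.hstack([cv2.resize(p[120:370,200:450],(400,400)),cv2.resize(s[195:275,330:410],(400,400),interpolation=2)]))
print(o['ee_pos'],o['opening'],o['wrist_force'],o['time'])
E
```

```text
[ 0.50132634  0.00074043 -0.0258164 ] 0.0561661570719784 [ 0.8927202  -0.43243588  0.97395079] 18.95
```

View pics/w17.png

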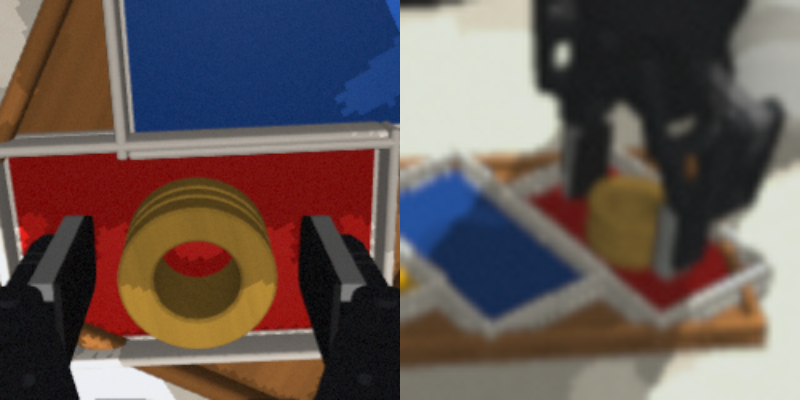

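Released, and the collar stands in the red dish. Rising straight up with clearance.

Request:
{"name": "play_rows", "arguments": {
  "rows": [
    [[-0.5,0,0],0,5.6],
    [[-1.5,0,0],0,5.6],
    [[-3,0,0],0,5.6],
    [[-5.5,0,0],0,5.6],
    [[-8,0,0],0,5.6],
    [[-10.5,0,0],0,5.6],
    [[-12.5,0,0],0,5.6],
    [[-13.5,0,0],0,5.6],
    [[-14,0,0],0,5.6],
    [[-14,0,0],0,5.6],
    [[-14,0,0],0,5.6]
  ]
}}

```text
time: 19.97
ee_pos: [0.501, 0.0007, 0.1134]
tcp_rot: [121.4, 89.9, -177.6]
wrist_force: [-0.4, -0.2, 0.1]
opening: 0.0559
```

```bash
python3 - <<'E'
from h import *
o=bot.get_obs();p,d=bot.camera('wrist');s,_=bot.camera('scene')
cv2.imwrite('pics/w18.png',np.hstack([cv2.resize(p[120:370,200:450],(400,400)),cv2.resize(s[130:280,250:470],(587,400),interpolation=2)])[:, :800])
P=cloud(cam('wrist',o),d);print(o['ee_pos'],o['opening'],o['wrist_force'],o['time'])
z=P[...,2];k=(z>.024)&(z<.04)&(d>.2);k[:, :280]=0;k[:,380:]=0
A=P[k];print(len(A),A.mean(0));c,*_=np.linalg.lstsq(np.c_[A[:,:2]-A[:,:2].mean(0),np.ones(len(A))],A[:,2],rcond=None);print('slope',c)
E
```

```text
[0.50099924 0.00072661 0.11337789] 0.05587301274795654 [-0.44238132 -0.18491125  0.06886782] 19.9667
2570 [ 0.54824341 -0.02428509  0.0302877 ]
slope [0.0222187 0.0740367 0.0302877]
```

View pics/w18.png

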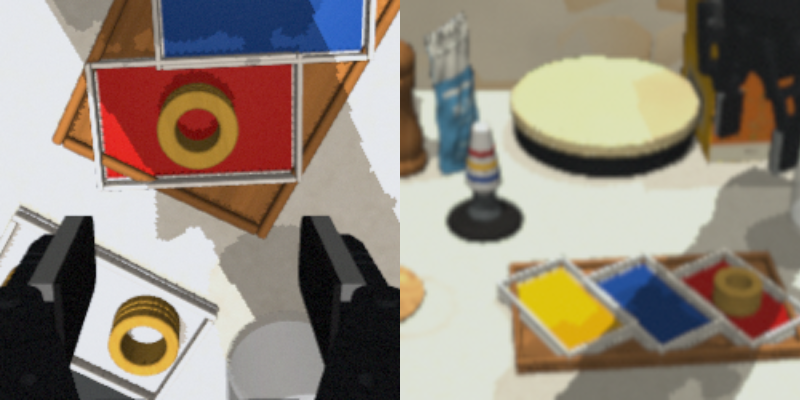

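```bash
python3 -c "
from workcell import bot
print(bot.job_done())"
```

```text
the job is handed in; nothing more can be done
None
```

I sized the collar from the coaster on the cone gauge; it stopped at the red band, so I set it down flat in the red dish. I handed the job in at about 20 s of the 58 s allowed.

- **Pressing:** I centred the collar using the wrist force and moment. It seated with its lower edge about 23 mm below the tip, matching the 22 mm bore I saw in the wrist view. I pressed the cone about 4.3 mm, at about 7.3 N, and held it for over a second.
- **White line:** I did not see it sink. It was out of sight while pressed, and I took it as sunk from the force and travel.
- **Final checks:** The last pictures show the collar upright in the red dish, clear of its walls. The cone is back up, and the waiting collar in view and the other items visible look undisturbed. The arm had risen clear with near-zero force.

**Disagreements:**
- Both cameras showed the fingertips about 40 mm behind the reported TCP, so I used the measured fingertip position instead.
- My last depth check of how level the collar sits was no use, because it mixed in a waiting collar. That it lies flat rests on the pictures and on floor contact at the expected height.

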